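# Clamp a battery in its cradle with a twin-screw hold-down

### The arm

A 7-joint arm with a two-finger parallel gripper is mounted at the origin on the work surface. World frame = base frame: x ahead of the robot, y to its left, z up, the work surface at z = 0. Lengths are in m, angles in rad, forces in N, time in s.
With the tool pointing down it reaches from about 0.4 to 0.875 m from the base axis. Payload 19.3 kg.
Tool frame: the origin (TCP) lies at the very end of the fingers, on their centre line; the grasp point (between the pads) lies 19 mm behind it; z points along the fingers, y is the line along which they close (so a half turn about z gives the same grasp; the last joint's range is limited). The gripper opens to 85 mm and grips with 20 to 120 N. Pads are 22 mm wide; open, the fingers measure 114 mm over their backs; the gripper's body (76 mm by 85 mm) begins 54 mm behind the grasp point. The pads swing forward as they close: fully open they stand 13 mm farther back than shut.
Start: joints at [1.2, 0.521, -0.036, 1.599, 0.021, 1.021, -0.113], TCP at [0.185, -0.597, 0.231] pointing down, gripper open.
Joint ranges: [-2.91, 2.91], [-0.3, 2.13], [-1.5, 1.42], [0.17, 2.43], [-1.26, 4.41], [0.16, 1.93], [-2.52, 2.52]. Speed limits (rad/s): [1.89, 1.89, 2.39, 2.39, 3.01, 3.01, 3.01].

### API

Orientations are given as [roll, pitch, yaw] about the fixed x, y, z axes, in that order (R = Rz(yaw) Ry(pitch) Rx(roll)).
In Python, from workcell import bot gives the robot as it stands.
- The arm moves only by the tool jog_arm, never from a script. Its argument "motion" is a list of rows, each a list of 5 numbers: the shift along the tool's x, y, z scaled (see below), then the turn about the tool's z scaled (see below), then the opening, from 0 (shut) to 1 (fully open). A call has 1 to 12 rows; each row shifts and turns the commanded pose from where the row before left it, along the tool's axes as they then stand; what a row does not reach is not made up. The controller multiplies each number of a shift by 30 mm and each number of a turn by 0.08 rad. A row lasts 1/10 s, in which the tool goes at most 50 mm and 8.59 degrees, less where a joint would pass 70% of its speed; a pose out of reach is approached as far as the arm can. A call with a number of a shift or a turn outside -1 to 1 is refused whole. A call with a gripper value outside its range is refused whole. The fingers move at their own pace and stop on an object; "newtons" is the grip in N (left out, the last holds). Time passes only in rows, so rows that do not move let the fingers close. It gives the time, the measured TCP pose, the force, the opening and the grip force at its end, in the units of the state.
- bot.observe(): the state, without advancing time (a new reading comes with each control period).
- bot.grab_frame(name): name is "scene" or "top" or "wrist"; returns a dict with "pixels" (480x640x3 uint8, red, green, blue), "fovy" (degrees; the focal length in pixels is half the picture's height over the tangent of half this angle, whatever the lens; pixels are square), "cx", "cy" (the principal point, pixels), "k1" (the pictures are not rectified: a ray, as slopes to the right and down, at radius r is drawn at 1 + k1 r^2 times it, then the intrinsics apply), "rvec" (rotation vector, rad) and "tvec" (3), from world to camera coordinates, as OpenCV has them; the wrist camera has in their place "mount" (4x4, takes a point from camera to tool coordinates, whose origin is the TCP and whose axes are the flange's). Camera axes: x right, y down, z forward; pixel columns grow to the right and rows downward; lengths in m; the calibration is good to about 2 mm. A picture is of the moment at which its call begins: read the wrist's pose just before it. There is no depth.
- bot.job_done(): hands the job in; it is judged then, once.
The state is a dict: "clock": time; "qpos": joint angles; "qd": joint speeds; "joint_efforts": joint torques, N m; "position": TCP position; "tool_rot": TCP orientation; "force": force on the tool from outside, world axes, zero at the start; "moment": the same for the moment, N m; "grip_width": finger opening in m; "finger_force": force on a finger pad.
Only numpy, scipy, OpenCV 4.12 (cv2) and the standard library are available. Lean on these libraries where they do the work, as an engineer would, in place of code of your own. Each camera call takes 0.05 s, during which the arm holds its last target. There are 200 camera calls.

### The job

Push the battery fully home against the back stop of its cradle, then screw the blue hold-down bar down onto it: turn the two wing knobs clockwise by turns, no more than a sixth of a turn at a time, so that the bar stays level. Finish with the bar level and both knobs snug, so that it presses firmly on the battery (about 50 N in all) without being overtightened; be gentle with the battery, let go, and leave the tools lying around alone.

Things in the scene. Friction and masses are not known exactly. Their poses are not given: they have to be found in the camera images.
- cradle: fixed grey steel cradle, base 235 x 200 x 10 mm, x from -150 to +85. Origin: on the table under the middle of the bar; x along the battery channel to the back stop, y to the left screw, z up. Stop: 92 mm wide, 55 high, face at x = +70. Side guides 38 mm high, 80 apart; the channel is open at its -x end. Sleeves 22 mm across, 85 high, at y = +-80. Bar and knobs share this yaw
- battery: loose battery 140 x 76 x 86 mm, 0.7 kg give or take a third, black with grey top, terminals at its -x end. Origin: centre of its underside, axes as the cradle's. It stands in the channel on a packing sheet (underside 12 to 15 mm above the table, it varies), pulled out 30 to 55 mm to -x; fully home when its +x face meets the stop (origin at cradle x = 0). Sliding it takes 4 to 20 N
- bar: blue steel hold-down bar, 28 x 204 x 14 mm, across the battery on two screws 160 mm apart. Origin: on the left screw's axis (+y end), mid thickness; right screw at y = -160. Two sprung rubber feet 24 x 20 x 6 mm under it, 25 mm either side of its middle, press on the battery: soles 13 mm below the mid plane. Feet, bar and screws all give a little, so how hard it presses must be felt at the knobs
- bar_mid (a point): the middle of the hold-down bar (mid length, mid thickness); axes as the bar's: y points along the bar to the left screw, z up when the bar is level
- knob_left_grip (a point): orange wing knob at the bar's +y end: an upright wing 44 x 14 x 34 mm (length, thickness, height), nothing above it. It floats 5 mm up and down on its shank with a light spring, so the hand need not follow the bar and cannot push it, and gives 0.5 rad per N m in twist (rubber bush). The point lies on its axis, 14 mm below its top edge, 33 mm above the bar's mid plane: pinch it here. x along the wing, y across it, z up
- knob_right_grip (a point): the yellow wing knob at the bar's -y end, otherwise the same as the left one
- knob_left (a joint): left knob's angle, rad, grows clockwise seen from above. Clockwise lowers the bar's left end 3.18 mm per rad (20 mm a turn), not the right end. Starts at 0 to 0.3, stops at 0 and 6.8. With both at 0 the soles are 3.5 to 5.5 mm above the battery. Takes 0.13 to 0.16 N m to turn freely, plus 0.0032 N m per newton that this screw carries (0.08 more at 25 N); feel it while creeping on. Stays where left
- knob_right (a joint): the same for the right knob and the bar's right end
- screwdriver: bystander: screwdriver with a red handle lying on the table to the left of the cradle
- wrench: bystander: steel wrench lying on the table to the right of the cradle
- socket: bystander: steel socket, 32 mm diameter, 45 mm high, standing on the table to the right of the cradle

How it is judged:
On the way, in this order (a step that is already met when the one before it is completed fails the run):
1. the battery is fully home against the back stop, with the bar not yet touching it (x of battery in the frame of cradle above -0.002 m and contact force between bar and battery below 0.5 N), for 0.1 s.
2. the bar's feet press on the battery (contact force between bar and battery above 3 N), for 0.1 s.
At the end, for the whole second after the job is handed in: the battery is within 2.5 mm of the back stop and at rest, the bar presses on it with 35 to 70 N in all and is level within 0.012 rad (2 mm between its ends), and the robot has let go (x of battery in the frame of cradle above -0.0025 m and contact force between bar and battery between 35 and 70 N and angle between bar_mid's own z axis and vertical below 0.012 rad and linear speed of battery below 0.01 m/s); the robot touches nothing.
It fails at once if the bar goes out of square: more than 0.031 rad (5 mm between its ends, a quarter turn of one knob) (angle between bar_mid's own z axis and vertical above 0.031 rad).
It fails at once if the bar is overtightened: more than 100 N on the battery (contact force between bar and battery above 100 N).
It fails at once if the battery is shoved with more than 45 N (contact force between the fingers and battery above 45 N).
It fails at once if a tool lying around is moved by more than 15 mm (distance of any of screwdriver, wrench, socket from where it was at the start of the episode above 0.015 m).
It also fails if it takes over 72 s, if anything falls off the work surface, if the arm or the gripper's body presses on something with over 40 N, if the wrist force passes 120 N, or if a joint passes its speed limit or range.

## Working session

There is one attempt and no reset: what is moved stays moved. The work goes in short steps, Python scripts to look and compute and a tool call to move; the robot and the scene stay as the last step left them, time stands still between calls to the robot, and variables do not carry over. Pictures are saved under pics/ and viewed, at most 10 in all, crops included, and the job is handed in when it is done.

Besides the shell and the picture viewer there is one more tool, called as a command line: name --pt "numbers of a row" for each row, then --argument value for the rest. jog_arm: Moves the arm, as the interface text tells. Shifts and turns lie within -1 to 1; 1 stands for 30 mm of shift or 0.08 rad of turn. Its arguments: {"type":"object","properties":{"motion":{"type":"array","items":{"type":"array","items":{"type":"number"}}},"newtons":{"type":"number"}},"required":["motion"]}

```bash
ls; mkdir -p pics; cat > h.py <<'E'
import numpy as np, cv2
from workcell import bot
from scipy.spatial.transform import Rotation as R
def cam(f):
    fl=240/np.tan(np.radians(f["fovy"])/2)
    K=np.array([[fl,0,f["cx"]],[0,fl,f["cy"]],[0,0,1.]])
    return K,np.array([f["k1"],0,0,0.])
def extr(f,s=None):
    if "rvec" in f and f["rvec"] is not None:
        Rm=cv2.Rodrigues(np.array(f["rvec"],float))[0]; return Rm,np.array(f["tvec"],float).ravel()
    T=np.eye(4);T[:3,:3]=R.from_euler("xyz",s["tool_rot"]).as_matrix();T[:3,3]=s["position"]
    M=np.linalg.inv(T@np.array(f["mount"])); return M[:3,:3],M[:3,3]
def grab(n,fn=None):
    s=bot.observe(); f=bot.grab_frame(n)
    if fn: cv2.imwrite(fn,np.array(f["pixels"])[:,:,::-1])
    K,d=cam(f);Rm,t=extr(f,s); return dict(K=K,d=d,R=Rm,t=t,img=np.array(f["pixels"]))
def ray(c,p):
    u=cv2.undistortPoints(np.array(p,float).reshape(-1,1,2),c["K"],c["d"]).reshape(-1,2)
    D=np.c_[u,np.ones(len(u))]@c["R"]; return -c["R"].T@c["t"],D
def onz(c,p,z):
    o,D=ray(c,p); return o+D*((z-o[2])/D[:,2])[:,None]
def proj(c,P):
    return cv2.projectPoints(np.array(P,float).reshape(-1,1,3),cv2.Rodrigues(c["R"])[0],c["t"],c["K"],c["d"])[0].reshape(-1,2)
def tri(cs,ps):
    A=np.zeros((3,3));b=np.zeros(3)
    for c,p in zip(cs,ps):
        o,D=ray(c,p);d=D[0]/np.linalg.norm(D[0]);M=np.eye(3)-np.outer(d,d);A+=M;b+=M@o
    return np.linalg.solve(A,b)
import pickle
def save(c,fn): pickle.dump(c,open(fn,"wb"))
def load(fn): return pickle.load(open(fn,"rb"))
E
python3 - <<'E'
from h import *
for n in("top","scene"):
    c=grab(n,f"pics/{n}0.png");save(c,n+".pkl");print(n,-c["R"].T@c["t"])
s=bot.observe();print(s)
E
```

```text
pics
top [0.49399783 0.01510195 0.96043616]
scene [ 1.24917314 -0.23970379  0.80865787]
{'clock': 0.1, 'qpos': array([ 1.19978802,  0.52196956, -0.03629929,  1.59995357,  0.02121408,
        1.02110858, -0.11277133]), 'qd': array([ 0.00185813,  0.00022654, -0.00071551, -0.00201323, -0.00269798,
       -0.00045951,  0.0004937 ]), 'joint_efforts': array([ 3.02646251e-03, -9.28496718e+01,  1.98368356e+00, -3.70533872e+01,
        1.80785009e-02,  5.29583966e-03, -5.55402312e-05]), 'position': array([ 0.18503858, -0.59665716,  0.23077325]), 'tool_rot': array([-3.14054353e+00,  1.00201254e-04,  3.00809052e-01]), 'force': array([ 0.09800264, -0.23302526, -0.58113737]), 'moment': array([-0.01765222, -0.072251  , -0.05244274]), 'finger_force': 0.0, 'grip_width': 0.085149954772415}
```

View pics/top0.png

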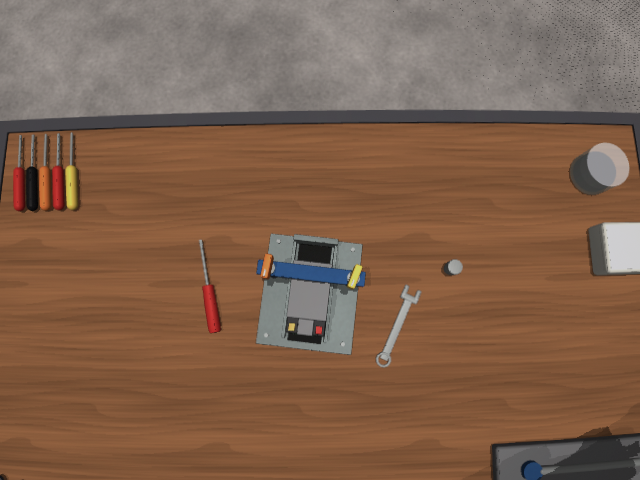

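View pics/scene0.png

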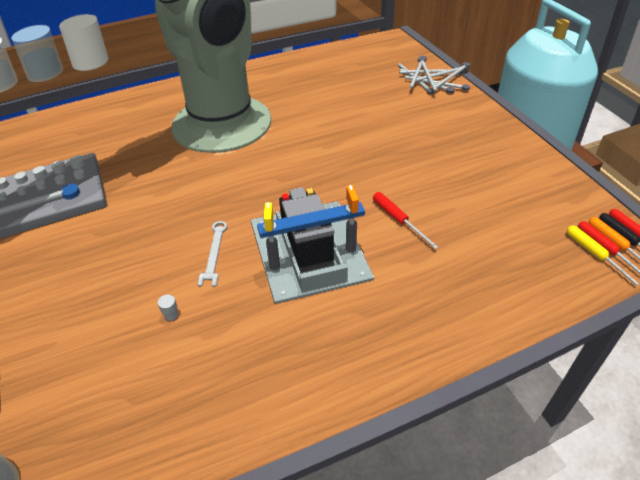

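The top view shows the cradle at about (310,295), with the orange knob at (266,266), the yellow knob at (356,276), and the stop at the top of the image (+x). The scene view shows the same parts, with the yellow knob at (269,215) and the orange at (352,198). I'll enlarge both.

```bash
python3 - <<'E'
from h import *
for n,(x,y,w,h) in dict(top=(245,228,130,130),scene=(240,180,140,120)).items():
    k=4.6 if n=="top" else 5
    im=load(n+".pkl")["img"][y:y+h,x:x+w,::-1]
    im=cv2.resize(im,(int(w*k),int(h*k)) if n=="scene" else (585,585),interpolation=cv2.INTER_CUBIC)
    cv2.imwrite(f"pics/{n}_crop.png",im)
E
```

```text
(no output)
```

View pics/top_crop.png

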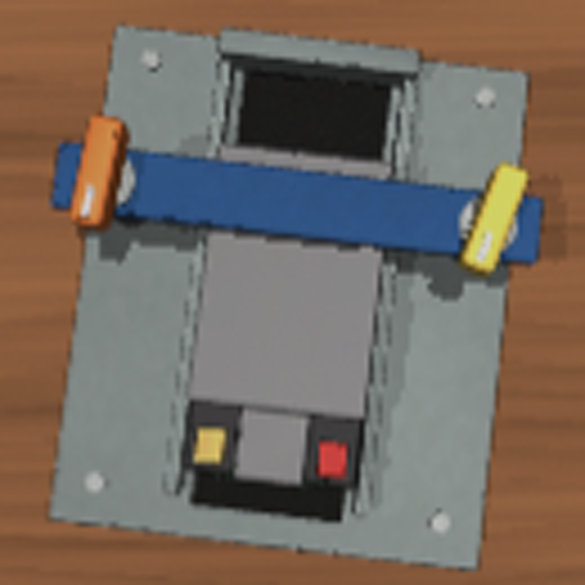

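View pics/scene_crop.png

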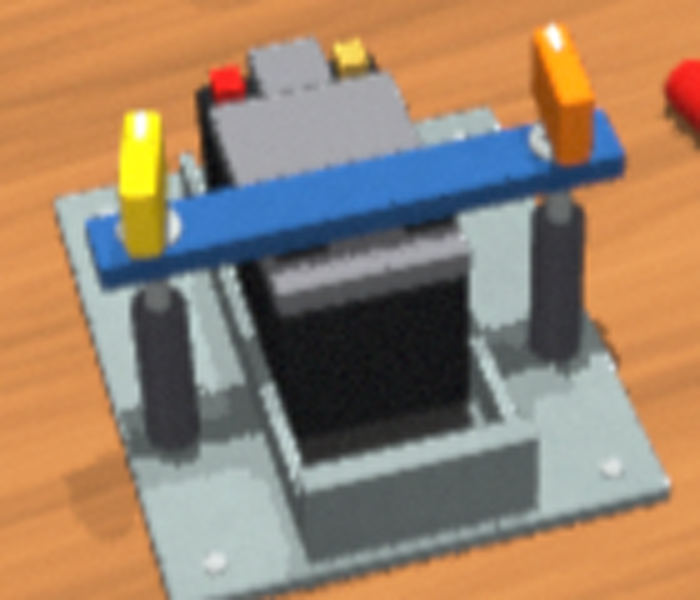

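```bash
cat > fit.py <<'E'
from h import *
from scipy.optimize import least_squares
T=load("top.pkl");S=load("scene.pkl")
t=lambda *p:np.array(p,float)/4.5+[245,228]-0.4
s=lambda *p:np.array(p,float)/5+[240,180]-0.4
base=[(.085,.1,.01),(.085,-.1,.01),(-.15,-.1,.01),(-.15,.1,.01)]
bt=t((118,27),(527,72),(478,570),(50,518)); bs=s((668,490),(57,200)); bsi=[0,2]
def W(p,P):
    P=np.array(P,float);c,s_=np.cos(p[2]),np.sin(p[2])
    return np.c_[p[0]+c*P[:,0]-s_*P[:,1],p[1]+s_*P[:,0]+c*P[:,1],P[:,2]]
print(onz(T,bt,.01).round(4))
f=lambda p:np.r_[(proj(T,W(p,base))-bt).ravel(),(proj(S,W(p,np.array(base)[bsi]))-bs).ravel()]
r=least_squares(f,[.5,0,0]);p=r.x;print("cradle",p.round(4),r.fun.round(1))
C=lambda P:W([0,0,-p[2]],np.array(P)-[p[0],p[1],0])
bar=lambda z:[(.014,.102,z),(.014,-.102,z),(-.014,-.102,z),(-.014,.102,z)]
bb=t((60,143),(543,198),(537,265),(52,205))
# bar near top edge right/left corners in scene
bsn=s((612,112+42),(103,262))
for z in(.12,.125,.13,.135): print("bar top",z,(C(onz(T,bb,z))*1000).round(1)[:,:2].tolist())
for P,Q,nm in ((t((107,120))[0],s((553,27))[0],'or?'),):pass
ko_t=t((98,172),(494,218))
for z in (.16,.165,.17,.175): print("knob top",z,(C(onz(T,ko_t,z))*1000).round(1)[:,:2].tolist(),(C(onz(S,s((565,62),(143,126)),z))*1000).round(1)[:,:2].tolist())
for z in(.098,.101): print("batt",z,(C(onz(T,t((222,145),(365,165),(183,480),(350,490),(190,505),(343,520)),z))*1000).round(1)[:,:2].tolist())
E
python3 fit.py
```

```text
[[ 0.6666  0.1132  0.01  ]
 [ 0.642  -0.082   0.01  ]
 [ 0.4103 -0.0528  0.01  ]
 [ 0.4366  0.1444  0.01  ]]
cradle [ 0.5713  0.0269 -0.1332] [-0.7 -1.   0.7 -0.1 -0.2  0.4 -0.8  0.3  0.3 -0.  -1.5 -0. ]
bar top 0.12 [[12.8, 101.7], [13.9, -101.8], [-14.2, -102.2], [-13.4, 101.4]]
bar top 0.125 [[12.3, 101.0], [13.3, -101.4], [-14.6, -101.7], [-13.8, 100.7]]
bar top 0.13 [[11.8, 100.2], [12.8, -100.9], [-14.9, -101.3], [-14.1, 99.9]]
bar top 0.135 [[11.2, 99.5], [12.3, -100.4], [-15.3, -100.8], [-14.5, 99.2]]
knob top 0.16 [[-1.1, 79.1], [-0.6, -79.5]] [[-4.6, 83.7], [-17.2, -73.9]]
knob top 0.165 [[-1.5, 78.5], [-1.1, -79.1]] [[0.9, 81.8], [-11.6, -74.6]]
knob top 0.17 [[-2.0, 77.9], [-1.5, -78.8]] [[6.4, 79.8], [-6.0, -75.4]]
knob top 0.175 [[-2.5, 77.2], [-2.0, -78.4]] [[11.9, 77.8], [-0.5, -76.2]]
batt 0.098 [[22.6, 35.6], [21.3, -26.5], [-119.9, 33.9], [-115.7, -36.2], [-129.8, 29.7], [-128.3, -34.7]]
batt 0.101 [[22.2, 35.4], [21.0, -26.5], [-119.8, 33.7], [-115.5, -36.1], [-129.6, 29.5], [-128.1, -34.7]]
```

The fit agrees with the text: bar about 204 x 28 mm, knobs at y ≈ ±80, and knob tops near z = 0.165. The battery's +x face is at cradle x ≈ 22, so it is about 48 mm out. Next I'll plan the approach to the push start.

```bash
cat > plan.py <<'E'
from h import *
CR=np.array([.5713,.0269,-.1332])
def cw(x,y): c,s=np.cos(CR[2]),np.sin(CR[2]); return np.array([CR[0]+c*x-s*y,CR[1]+s*x+c*y])
def plan(wps,open_=1,step=.029,p=None,yaw=None):
    """wps: list of (x,y,z,yaw) world"""
    st=bot.observe()
    if p is None: p=np.array(st["position"]);yaw=st["tool_rot"][2]
    rows=[]
    for w in wps:
        g=np.array(w[:3],float)
        for _ in range(60):
            d=g-p;dy=w[3]-yaw
            c,s=np.cos(yaw),np.sin(yaw)
            tl=np.array([c*d[0]+s*d[1],s*d[0]-c*d[1],-d[2]])
            n=max(abs(tl).max()/.0295,np.linalg.norm(tl)/.045,1); u=tl/n
            tr=np.clip(-dy/.08,-1,1)
            row=np.r_[(u/.03).round(2),round(tr,2)]
            if abs(row).max()<.02:break
            rows.append([float(v) for v in row]+[open_])
            u=row[:3]*.03
            p=p+np.array([c*u[0]+s*u[1],s*u[0]-c*u[1],-u[2]]);yaw-=row[3]*.08
    print(len(rows));print(str(rows).replace("], [","],\n["));return p,yaw
E
python3 - <<'E'
from plan import *
a=cw(-.148,0);print(a)
plan([(.37,-.33,.235,-.1332),(*a,.235,-.1332)],0)
E
```

```text
[0.42461099 0.04655536]
23
[[0.98, -0.77, -0.02, 1.0, 0],
[0.98, -0.9, -0.02, 1.0, 0],
[0.91, -0.98, -0.02, 1.0, 0],
[0.77, -0.98, -0.01, 1.0, 0],
[0.66, -0.98, -0.01, 1.0, 0],
[0.55, -0.98, -0.02, 0.43, 0],
[0.5, -0.98, -0.01, -0.0, 0],
[0.5, -0.98, -0.02, -0.0, 0],
[0.5, -0.98, -0.01, -0.0, 0],
[0.02, -0.05, -0.0, -0.0, 0],
[0.01, -0.98, -0.0, -0.0, 0],
[0.01, -0.98, -0.0, -0.0, 0],
[0.01, -0.98, -0.0, -0.0, 0],
[0.01, -0.98, -0.0, -0.0, 0],
[0.01, -0.98, -0.0, -0.0, 0],
[0.01, -0.98, -0.0, -0.0, 0],
[0.01, -0.98, -0.0, -0.0, 0],
[0.01, -0.98, -0.0, -0.0, 0],
[0.01, -0.98, -0.0, -0.0, 0],
[0.01, -0.98, -0.0, -0.0, 0],
[0.01, -0.98, -0.0, -0.0, 0],
[0.01, -0.98, -0.0, -0.0, 0],
[0.01, -0.92, -0.0, -0.0, 0]]
```

jog_arm --pt "0.98 -0.77 0 1 0" --pt "0.98 -0.9 0 1 0" --pt "0.91 -0.98 0 1 0" --pt "0.77 -0.98 0 1 0" --pt "0.66 -0.98 0 1 0" --pt "0.55 -0.98 0 0.43 0" --pt "0.5 -0.98 0 0 0" --pt "0.5 -0.98 0 0 0" --pt "0.5 -0.98 0 0 0" --pt "0.02 -0.98 0 0 0" --pt "0 -0.98 0 0 0" --pt "0 -0.98 0 0 0" --newtons 25

```text
clock: 1.3
position: [0.3817, -0.243, 0.2311]
tool_rot: [-3.141, 0.0, -0.133]
force: [0.2, -0.8, -0.6]
grip_width: 0.0
finger_force: 0.0
```

jog_arm --pt "0.02 -0.98 0 0 0" --pt "0.02 -0.98 0 0 0" --pt "0.01 -0.98 0 0 0" --pt "0.01 -0.98 0 0 0" --pt "0.01 -0.98 0 0 0" --pt "0.01 -0.98 0 0 0" --pt "0.01 -0.98 0 0 0" --pt "0.01 -0.98 0 0 0" --pt "0.01 -0.98 0 0 0" --pt "0 -0.6 0 0 0" --pt "0 0 0 0 0"

```text
clock: 2.4
position: [0.4227, 0.0375, 0.2312]
tool_rot: [-3.141, 0.0, -0.13]
force: [-0.1, -0.6, 0.6]
grip_width: -0.0002
finger_force: 0.0
```

```bash
python3 - <<'E'
from plan import *
c=grab("wrist","pics/w1.png");save(c,"w1.pkl");s=bot.observe();print(s["position"],s["tool_rot"],s["force"],s["moment"],s["clock"])
print(-c["R"].T@c["t"])
plan([(*cw(-.148,0),.235,-.1332),(*cw(-.148,0),.05,-.1332)],0)
E
```

```text
[0.42253507 0.036084   0.23113838] [-3.14153809e+00  4.39915961e-04 -1.31679827e-01] [-0.53754417 -1.11750305  0.28172236] [-0.0420614   0.01944445  0.03074432] 2.45
[0.49357331 0.02812573 0.37373673]
8
[[0.02, -0.36, -0.13, 0.02, 0],
[0.0, 0.0, 0.98, -0.0, 0],
[0.0, 0.0, 0.98, -0.0, 0],
[0.0, 0.0, 0.98, -0.0, 0],
[0.0, 0.0, 0.98, -0.0, 0],
[0.0, 0.0, 0.98, -0.0, 0],
[0.0, 0.0, 0.98, -0.0, 0],
[0.0, 0.0, 0.29, -0.0, 0]]
```

View pics/w1.png

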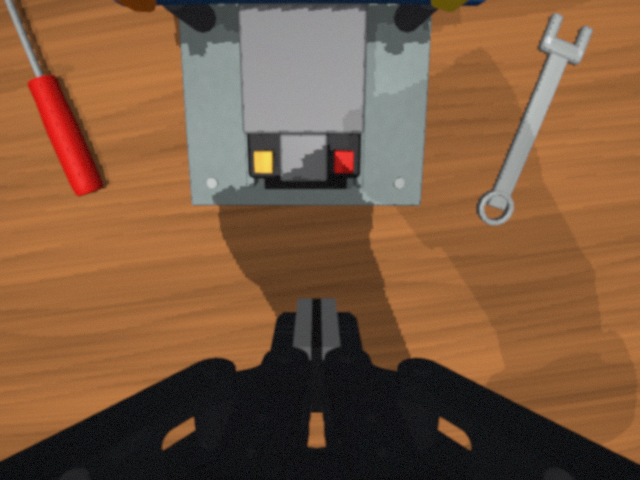

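The wrist view shows the battery's terminal end at row ≈178 (cols 248–360). The packing sheet is at rows 180–188, and the base corners are at (193,205) and (422,205). I'll check the pose against these.

```bash
python3 - <<'E'
from plan import *
c=load("w1.pkl");y=CR[2]
def C(P):
    d=P[:,:2]-CR[:2];return np.c_[np.cos(y)*d[:,0]+np.sin(y)*d[:,1],-np.sin(y)*d[:,0]+np.cos(y)*d[:,1]]*1000
print(C(onz(c,[(193,205),(422,205)],.01)).round(1))
print("batt",C(onz(c,[(248,178),(360,177),(245,133),(363,132)],.097)).round(1), C(onz(c,[(265,188),(347,188)],.013)).round(1))
T=load("top.pkl");k=tri([T,c],[np.array([208,443])/4.5+[244.6,227.6],(263,162)]);print("gold term",k,C(k[None]))
k=tri([T,c],[np.array([332,460])/4.5+[244.6,227.6],(344,162)]);print("red term",k,C(k[None]))
E
```

```text
[[-149.9   97.5]
 [-149.5 -101.5]]
batt [[-114.7   34.8]
 [-114.   -37.8]
 [ -86.3   35.6]
 [ -85.5  -38.9]] [[-134.6   33.9]
 [-134.5  -35.7]]
gold term [0.4716915  0.06547966 0.09838798] [[-103.8497981    25.00926893]]
red term [0.464467   0.01385581 0.09918047] [[-104.15431545  -27.11675508]]
```

jog_arm --pt "0.02 -0.3 0.86 0.02 0" --pt "0 0 0.98 0 0" --pt "0 0 0.98 0 0" --pt "0 0 0.98 0 0" --pt "0 0 0.98 0 0" --pt "0 0 0.98 0 0" --pt "0 0 0.26 0 0" --pt "0 0 0 0 0"

```text
clock: 3.25
position: [0.4238, 0.0436, 0.0502]
tool_rot: [3.141, 0.002, -0.136]
force: [-0.9, -0.3, 0.2]
grip_width: -0.0002
finger_force: 0.0
```

jog_arm --pt "0.3 0 0 0 0" --pt "0.3 0 0 0 0" --pt "0.15 0 0 0 0" --pt "0.15 0 0 0 0"

```text
clock: 3.65
position: [0.4512, 0.0402, 0.0513]
tool_rot: [3.141, 0.001, -0.136]
force: [-9.0, 1.5, 5.2]
grip_width: -0.0002
finger_force: 0.0
```

jog_arm --pt "0.15 0 0 0 0" --pt "0.15 0 0 0 0" --pt "0.15 0 0 0 0" --pt "0.15 0 0 0 0"

```text
clock: 4.05
position: [0.4688, 0.0378, 0.0512]
tool_rot: [3.141, 0.001, -0.135]
force: [-7.9, 0.7, 3.3]
grip_width: -0.0001
finger_force: 0.0
```

jog_arm --pt "0.15 0 0 0 0" --pt "0.15 0 0 0 0" --pt "0.15 0 0 0 0" --pt "0.06 0 0 0 0" --pt "0.05 0 0 0 0"

```text
clock: 4.55
position: [0.4854, 0.0356, 0.0512]
tool_rot: [3.141, 0.001, -0.136]
force: [-8.9, 0.4, 4.0]
grip_width: -0.0
finger_force: 0.0
```

jog_arm --pt "0.05 0 0 0 0" --pt "0.05 0 0 0 0"

```text
clock: 4.75
position: [0.4883, 0.0352, 0.0512]
tool_rot: [3.141, 0.001, -0.135]
force: [-8.0, 0.4, 2.1]
grip_width: -0.0001
finger_force: 0.0
```

jog_arm --pt "0.05 0 0 0 0" --pt "0.05 0 0 0 0"

```text
clock: 4.95
position: [0.4884, 0.0345, 0.0506]
tool_rot: [3.139, 0.006, -0.135]
force: [-29.8, 4.6, 10.1]
grip_width: -0.0001
finger_force: 0.0
```

The battery is home: the force jumped to 30 N with no further advance. I'll back off, rise, and look at the bar and knobs.

jog_arm --pt "-0.3 0 0 0 0" --pt "-0.8 0 0 0 0" --pt "-0.2 0 -0.98 0 1" --pt "0 0 -0.98 0 1" --pt "0 0 -0.98 0 1" --pt "0 0 -0.98 0 1" --pt "0 0 -0.98 0 1" --pt "0.5 0 -0.98 0 1" --pt "0.5 0 -0.5 0 1" --pt "0 0 0 0 1"

```text
clock: 5.95
position: [0.4853, 0.036, 0.2449]
tool_rot: [-3.14, -0.005, -0.136]
force: [-0.4, 0.3, -0.8]
grip_width: 0.0849
finger_force: 0.0
```

```bash
python3 - <<'E'
from plan import *
c=grab("wrist");save(c,"w2.pkl");s=bot.observe();print(s["position"],s["tool_rot"],s["force"],s["moment"])
print(proj(c,[[*cw(0,.08),.164],[*cw(0,-.08),.164]]))
im=c["img"][40:440,80:560,::-1];cv2.imwrite("pics/w2c.png",cv2.resize(im,(720,600)))
t=grab("top");save(t,"top2.pkl");t=grab("scene");save(t,"scene2.pkl")
E
```

```text
[0.48372973 0.03603435 0.24332928] [-3.14078260e+00 -2.81994286e-03 -1.36074842e-01] [-1.29923571 -0.20321731 -0.67390451] [ 0.07074135  0.05942084 -0.01621137]
[[151.36212794  90.46172057]
 [469.54797802  89.08046185]]
```

View pics/w2c.png

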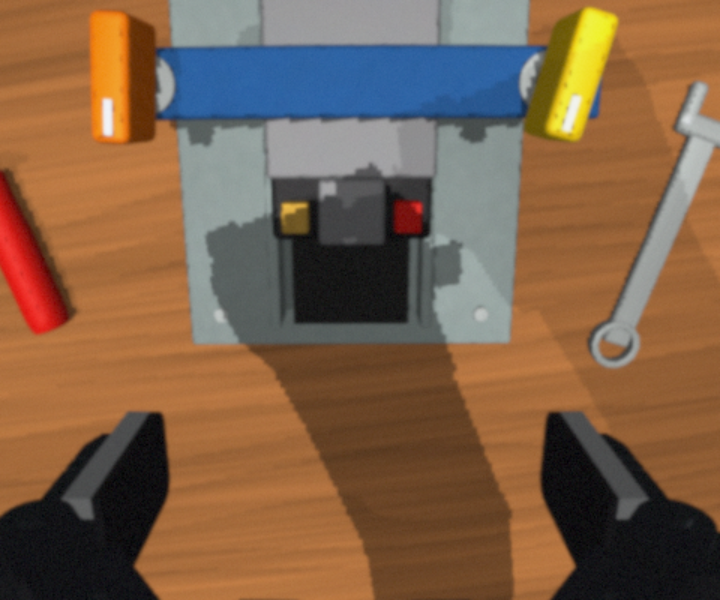

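The wrist view shows the battery home. The orange wing's top face is centred at crop (110,76) and nearly aligned with the cradle; the yellow one is at (581,75), turned about 0.29 rad.

```bash
python3 - <<'E'
from plan import *
c=load("w2.pkl");T=load("top.pkl");S=load("scene.pkl")
t=lambda *p:np.array(p)/4.5+[244.6,227.6]
w=lambda *p:np.array(p)/1.5+[79.8,39.8]
s=lambda *p:np.array(p)/5+[239.6,179.6]
for a,b,e,y in((t(98,172),w(110,76),s(566,62),.08),(t(494,218),w(581,75),s(142,127),-.08)):
    print("TW",tri([T,c],[a,b]),"TS",tri([T,S],[a,e]),"WS",tri([c,S],[b,e]),"all",tri([T,c,S],[a,b,e]),cw(0,y))
k=[(-.07-.012,.0),];print("battery edge",onz(c,[w(277,237),w(429,237)],.097),cw(-.07,.038),cw(-.07,-.038))
E
```

```text
TW [0.58093887 0.10491333 0.16508282] TS [0.58114269 0.10703259 0.16337853] WS [0.58213469 0.10712559 0.16362288] all [0.58148637 0.10649976 0.16341525] [0.58192452 0.10619136]
TW [ 0.56025337 -0.05162705  0.16241052] TS [ 0.55937798 -0.04961812  0.17376609] WS [ 0.5600228  -0.04825237  0.17365952] all [ 0.55962959 -0.04909415  0.17329523] [ 0.56067548 -0.05239136]
battery edge [[ 0.50929878  0.06837548  0.097     ]
 [ 0.49979157 -0.0007404   0.097     ]] [0.50696671 0.07385985] [ 0.49687341 -0.00146694]
```

```bash
python3 - <<'E'
from plan import *
plan([(.5815,.1058,.22,-.14),(.5815,.1058,.131,-.14)],1)
E
```

```text
8
[[0.98, -0.91, 0.24, 0.06, 1],
[0.98, -0.92, 0.24, -0.0, 1],
[0.98, -0.92, 0.25, -0.0, 1],
[0.02, -0.01, -0.0, -0.0, 1],
[-0.0, 0.0, 0.98, -0.0, 1],
[-0.0, 0.0, 0.98, -0.0, 1],
[-0.0, 0.0, 0.98, -0.0, 1],
[-0.0, 0.0, 0.03, -0.0, 1]]
```

jog_arm --pt "0.98 -0.91 0.24 0.06 1" --pt "0.98 -0.92 0.24 0 1" --pt "0.98 -0.92 0.25 0 1" --pt "0.02 0 0.5 0 1" --pt "0 0 0.7 0 1" --pt "0 0 0.7 0 1" --pt "0 0 0.7 0 1" --pt "0 0 0.37 0 1" --pt "0 0 0 0 1"

```text
clock: 7.0
position: [0.5809, 0.1056, 0.1295]
tool_rot: [3.141, 0.003, -0.14]
force: [-0.5, -0.3, 0.6]
grip_width: 0.085
finger_force: 0.0
```

```bash
python3 - <<'E'
from plan import *
s=bot.observe();print(s["position"],s["tool_rot"],s["force"],s["moment"])
c=grab("wrist");im=c["img"][150:480,80:560,::-1];cv2.imwrite("pics/w3c.png",cv2.resize(im,(640,440)))
E
```

```text
[0.58085543 0.10557826 0.129539  ] [ 3.14065725e+00  2.84895940e-03 -1.39700824e-01] [-0.48751126 -0.30532877  0.57191677] [ 0.02471008  0.05790919 -0.0146085 ]
```

View pics/w3c.png

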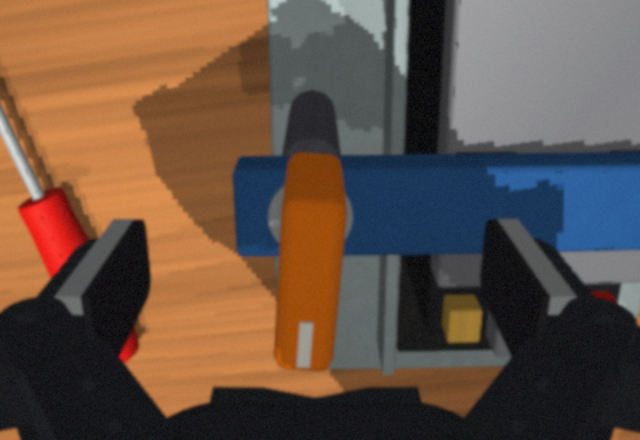

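The wing is centred between the pads (≈314 against a pad midpoint of 316) and turned about 0.06 rad clockwise. I'll align and close.

jog_arm --pt "0 0 0 0.8 1" --pt "0 0 0 0 0" --pt "0 0 0 0 0" --pt "0 0 0 0 0" --pt "0 0 0 0 0" --pt "0 0 0 0 0" --newtons 30

```text
clock: 7.65
position: [0.5822, 0.1061, 0.1313]
tool_rot: [-3.141, -0.0, -0.204]
force: [3.0, 17.6, 0.2]
grip_width: 0.0136
finger_force: 34.0
```

```bash
cat > st.py <<'E'
from h import *
import sys
s=bot.observe();print("t",s["clock"],"p",s["position"].round(4),"yaw",round(s["tool_rot"][2],3),"F",s["force"].round(1),"M",s["moment"].round(3),"q7",round(s["qpos"][6],2),"g",round(s["grip_width"],4),s["finger_force"], "eff7",round(s["joint_efforts"][6],3))
E
python3 st.py
```

```text
t 7.65 p [0.5822 0.1061 0.1313] yaw -0.204 F [ 3.  17.6  0.2] M [ 3.638 -0.511 -0.036] q7 -2.21 g 0.0136 34.00100111961365 eff7 0.049
```

jog_arm --pt "0.01 -0.04 0 0 0" --pt "0 0 0 0.5 0" --pt "0 0 0 0 0"

```text
clock: 7.95
position: [0.5824, 0.1067, 0.131]
tool_rot: [3.141, 0.0, -0.245]
force: [-1.1, -1.2, 0.6]
grip_width: 0.0135
finger_force: 33.6
```

```bash
python3 st.py
```

```text
t 7.95 p [0.5824 0.1067 0.131 ] yaw -0.245 F [-1.1 -1.2  0.6] M [-0.211  0.312  0.072] q7 -2.25 g 0.0135 33.55603873729706 eff7 -0.967
```

The last joint turns toward its -2.52 limit when going clockwise. I'll release and take the wing half a turn round, which leaves about 3.4 rad of clockwise range.

jog_arm --pt "0 0 0 -0.3 1" --pt "0 0 0 0 1" --pt "0 0 0 -1 1" --pt "0 0 0 -1 1" --pt "0 0 0 -1 1" --pt "0 0 0 -1 1" --pt "0 0 0 -1 1" --pt "0 0 0 -1 1" --pt "0 0 0 -1 1" --pt "0 0 0 -1 1" --pt "0 0 0 -1 1" --pt "0 0 0 -1 1"

```text
clock: 9.15
position: [0.5827, 0.1067, 0.1312]
tool_rot: [3.142, -0.0, 0.584]
force: [0.2, 0.1, 0.7]
grip_width: 0.0857
finger_force: 0.0
```

jog_arm --pt "0 0 0 -1 1" --pt "0 0 0 -1 1" --pt "0 0 0 -1 1" --pt "0 0 0 -1 1" --pt "0 0 0 -1 1" --pt "0 0 0 -1 1" --pt "0 0 0 -1 1" --pt "0 0 0 -1 1" --pt "0 0 0 -1 1" --pt "0 0 0 -1 1" --pt "0 0 0 -1 1" --pt "0 0 0 -1 1"

```text
clock: 10.35
position: [0.5827, 0.1067, 0.1312]
tool_rot: [3.141, -0.0, 1.544]
force: [-0.1, 0.4, -0.6]
grip_width: 0.0855
finger_force: 0.0
```

jog_arm --pt "0 0 0 -1 1" --pt "0 0 0 -1 1" --pt "0 0 0 -1 1" --pt "0 0 0 -1 1" --pt "0 0 0 -1 1" --pt "0 0 0 -1 1" --pt "0 0 0 -1 1" --pt "0 0 0 -1 1" --pt "0 0 0 -1 1" --pt "0 0 0 -1 1" --pt "0 0 0 -1 1" --pt "0 0 0 -1 1"

```text
clock: 11.55
position: [0.5828, 0.1066, 0.1312]
tool_rot: [3.141, 0.0, 2.504]
force: [0.3, -0.9, 0.4]
grip_width: 0.0859
finger_force: 0.0
```

jog_arm --pt "0 0 0 -1 1" --pt "0 0 0 -1 1" --pt "0 0 0 -1 1" --pt "0 0 0 -1 1" --pt "0 0 0 -0.3 1" --pt "0 0 0 0 1"

```text
clock: 12.15
position: [0.5826, 0.1067, 0.131]
tool_rot: [3.141, -0.0, 2.843]
force: [-0.6, -0.0, -0.2]
grip_width: 0.0854
finger_force: 0.0
```

```bash
python3 st.py
```

```text
t 12.15 p [0.5826 0.1067 0.131 ] yaw 2.843 F [-0.6 -0.  -0.2] M [ 0.008 -0.017  0.004] q7 0.38 g 0.0854 0.0 eff7 0.937
```

jog_arm --pt "0 0 0 -1 1" --pt "0 0 0 0 0" --pt "0 0 0 0 0" --pt "0 0 0 0 0" --pt "0 0 0 0 0" --pt "0 0 0 0 0"

```text
clock: 12.75
position: [0.5826, 0.1068, 0.1311]
tool_rot: [-3.142, 0.0, 2.923]
force: [0.4, 0.5, 0.5]
grip_width: 0.0134
finger_force: 33.5
```

```bash
python3 st.py
```

```text
t 12.75 p [0.5826 0.1068 0.1311] yaw 2.923 F [0.4 0.5 0.5] M [0.053 0.01  0.03 ] q7 0.45 g 0.0134 33.513758182525635 eff7 -0.056
```

jog_arm --pt "0 0 0 1 0" --pt "0 0 0 1 0" --pt "0 0 0 1 0" --pt "0 0 0 1 0" --pt "0 0 0 1 0" --pt "0 0 0 1 0" --pt "0 0 0 0.3 0" --pt "0 0 0 0.3 0"

```text
clock: 13.55
position: [0.5825, 0.1068, 0.1311]
tool_rot: [-3.141, 0.0, 2.396]
force: [1.0, -0.1, 0.1]
grip_width: 0.0135
finger_force: 33.6
```

```bash
python3 st.py
```

```text
t 13.55 p [0.5825 0.1068 0.1311] yaw 2.396 F [ 1.  -0.1  0.1] M [-0.238 -0.055  0.157] q7 -0.01 g 0.0135 33.59161555767059 eff7 0.262
```

```bash
cat > avg.py <<'E'
from h import *
import sys
m=[]
for i in range(int(sys.argv[1])):
    m.append(bot.observe()["moment"][2]); bot.grab_frame("wrist")
m.append(bot.observe()["moment"][2])
print(np.round(m,3),"mean",np.mean(m).round(4)); import runpy; runpy.run_path("st.py")
E
python3 avg.py 5
```

```text
[0.157 0.154 0.125 0.148 0.207 0.199] mean 0.1651
t 13.8 p [0.5826 0.1068 0.1311] yaw 2.397 F [ 0.5  0.3 -0.4] M [-0.283 -0.024  0.199] q7 -0.01 g 0.0134 33.599926829338074 eff7 -0.164
```

jog_arm --pt "0 0 0 1 0" --pt "0 0 0 1 0" --pt "0 0 0 1 0" --pt "0 0 0 1 0" --pt "0 0 0 0.5 0" --pt "0 0 0 0.3 0"

```text
clock: 14.4
position: [0.5825, 0.1068, 0.1311]
tool_rot: [-3.141, 0.0, 2.011]
force: [-0.2, -1.0, -1.6]
grip_width: 0.0135
finger_force: 33.6
```

```bash
python3 avg.py 5
```

```text
[0.148 0.138 0.163 0.17  0.174 0.187] mean 0.1633
t 14.65 p [0.5825 0.1068 0.131 ] yaw 2.013 F [-0.  -0.2 -0.7] M [-0.305  0.056  0.187] q7 -0.35 g 0.0135 33.561245799064636 eff7 -0.166
```

jog_arm --pt "0 0 0 0 1" --pt "0 0 0 0 1" --pt "0 0 -0.8 -1 1" --pt "0 0 -0.6 -1 1" --pt "0 0 0 -1 1"

```text
clock: 15.15
position: [0.5836, 0.1073, 0.1754]
tool_rot: [3.139, 0.001, 2.255]
force: [-0.7, 0.6, -0.3]
grip_width: 0.0837
finger_force: 0.0
```

```bash
python3 - <<'E'
from plan import *
print(bot.observe()["position"])
plan([(.5612,-.0519,.173,2.72),(.5612,-.0519,.131,2.72)],1)
E
```

```text
[0.5835735  0.10731468 0.17540755]
8
[[-0.91, -0.98, 0.02, -1.0, 1],
[-0.77, -0.98, 0.02, -1.0, 1],
[-0.65, -0.98, 0.02, -1.0, 1],
[-0.55, -0.98, 0.01, -1.0, 1],
[-0.19, -0.44, 0.01, -1.0, 1],
[-0.0, 0.0, 0.0, -0.81, 1],
[-0.0, 0.0, 0.98, 0.0, 1],
[-0.0, 0.0, 0.42, 0.0, 1]]
```

jog_arm --pt "-0.91 -0.98 0 -1 1" --pt "-0.77 -0.98 0 -1 1" --pt "-0.65 -0.98 0 -1 1" --pt "-0.55 -0.98 0 -1 1" --pt "-0.19 -0.44 0 -1 1" --pt "0 0 0 -0.81 1" --pt "0 0 0 0 1"

```text
clock: 15.85
position: [0.5595, -0.053, 0.1731]
tool_rot: [3.141, -0.0, 2.717]
force: [-0.1, 1.2, 0.2]
grip_width: 0.0855
finger_force: 0.0
```

```bash
python3 - <<'E'
from plan import *
plan([(.5612,-.0519,.131,2.72)],1)
s=bot.observe();c=grab("wrist");im=c["img"][100:480,60:580,::-1];cv2.imwrite("pics/w4c.png",cv2.resize(im,(700,512)))
E
python3 st.py
```

```text
2
[[-0.02, 0.04, 0.98, -0.04, 1],
[-0.02, 0.02, 0.42, 0.0, 1]]
t 15.9 p [ 0.5596 -0.0524  0.1731] yaw 2.715 F [ 0.6  0.2 -0.4] M [ 0.022 -0.014 -0.041] q7 0.56 g 0.0857 0.0 eff7 0.962
```

View pics/w4c.png

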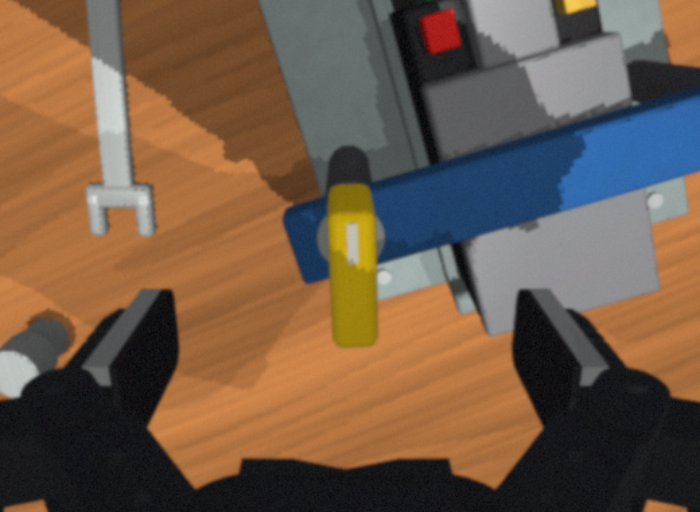

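The yellow wing is aligned with the fingers and within about 1 mm of centre. I'll descend and grip.

jog_arm --pt "-0.02 0.03 0.98 0 1" --pt "-0.02 0.02 0.42 0 1" --pt "0 0 0 0 0" --pt "0 0 0 0 0" --pt "0 0 0 0 0" --pt "0 0 0 0 0" --pt "0 0 0 0 0"

```text
clock: 16.6
position: [0.5615, -0.0516, 0.1316]
tool_rot: [3.141, 0.001, 2.717]
force: [-0.4, 0.0, -1.1]
grip_width: 0.0136
finger_force: 32.7
```

```bash
python3 st.py
```

```text
t 16.6 p [ 0.5615 -0.0516  0.1316] yaw 2.717 F [-0.4  0.  -1.1] M [-0.093 -0.006  0.08 ] q7 0.51 g 0.0136 32.68880546092987 eff7 -0.05
```

jog_arm --pt "0 0 0 1 0" --pt "0 0 0 1 0" --pt "0 0 0 1 0" --pt "0 0 0 1 0" --pt "0 0 0 1 0" --pt "0 0 0 1 0" --pt "0 0 0 0.5 0" --pt "0 0 0 0.3 0"

```text
clock: 17.4
position: [0.5614, -0.0518, 0.1314]
tool_rot: [3.142, 0.001, 2.171]
force: [1.5, -1.6, 0.1]
grip_width: 0.0134
finger_force: 34.0
```

```bash
python3 avg.py 5
```

```text
[0.153 0.162 0.153 0.131 0.163 0.143] mean 0.1507
t 17.65 p [ 0.5613 -0.0517  0.1311] yaw 2.174 F [ 1.1 -1.4 -0.2] M [-0.501 -0.184  0.143] q7 0.04 g 0.0139 34.035773277282715 eff7 -0.168
```

jog_arm --pt "0 0 0 1 0" --pt "0 0 0 1 0" --pt "0 0 0 1 0" --pt "0 0 0 1 0" --pt "0 0 0 0.5 0" --pt "0 0 0 0.3 0"

```text
clock: 18.25
position: [0.5613, -0.0519, 0.1311]
tool_rot: [-3.142, 0.0, 1.788]
force: [1.7, -3.5, -0.7]
grip_width: 0.0133
finger_force: 34.0
```

```bash
python3 avg.py 5
```

```text
[0.203 0.176 0.137 0.099 0.168 0.129] mean 0.1522
t 18.5 p [ 0.5613 -0.0518  0.1311] yaw 1.79 F [ 0.3 -5.1 -0.6] M [-1.081 -0.283  0.129] q7 -0.28 g 0.0134 33.939226269721985 eff7 -0.11
```

jog_arm --pt "0 0 0 0 1" --pt "0 0 0 0 1" --pt "0 0 -0.8 -1 1" --pt "0 0 -0.6 -1 1" --pt "0 0 0 -1 1"

```text
clock: 19.0
position: [0.5622, -0.0509, 0.1753]
tool_rot: [3.139, 0.001, 2.033]
force: [0.5, -0.9, -0.2]
grip_width: 0.0839
finger_force: 0.0
```

```bash
python3 - <<'E'
from plan import *
s=bot.observe();print(s["position"],s["tool_rot"])
plan([(.5825,.1068,.173,2.09),(.5825,.1068,.130,2.09)],1)
E
```

```text
[ 0.56223085 -0.05091674  0.17527014] [3.13887175e+00 1.05887977e-03 2.03267760e+00]
7
[[0.98, 0.66, 0.02, -0.72, 1],
[0.98, 0.74, 0.02, 0.0, 1],
[0.98, 0.74, 0.02, 0.0, 1],
[0.98, 0.74, 0.01, 0.0, 1],
[0.35, 0.26, 0.01, 0.0, 1],
[-0.0, 0.0, 0.98, 0.0, 1],
[-0.0, 0.0, 0.45, 0.0, 1]]
```

jog_arm --pt "0.98 0.66 0 -0.72 1" --pt "0.98 0.74 0 0 1" --pt "0.98 0.74 0 0 1" --pt "0.98 0.74 0 0 1" --pt "0.35 0.26 0 0 1" --pt "0 0 0 0 1"

```text
clock: 19.6
position: [0.5818, 0.1088, 0.1732]
tool_rot: [3.141, -0.001, 2.09]
force: [-1.3, -0.2, -0.5]
grip_width: 0.0857
finger_force: 0.0
```

```bash
python3 - <<'E'
from plan import *
s=bot.observe();print(s["position"],s["tool_rot"])
plan([(.5825,.1068,.130,2.09)],1)
E
```

```text
[0.58178978 0.10881098 0.17317197] [ 3.14099690e+00 -1.23085289e-03  2.09005112e+00]
2
[[-0.05, -0.01, 0.98, 0.0, 1],
[-0.02, -0.0, 0.46, 0.0, 1]]
```

jog_arm --pt "-0.03 -0.01 0.98 0 1" --pt "-0.02 0 0.46 0 1" --pt "0 0 0 0 0" --pt "0 0 0 0 0" --pt "0 0 0 0 0" --pt "0 0 0 0 0" --pt "0 0 0 0 0"

```text
clock: 20.3
position: [0.583, 0.1048, 0.1305]
tool_rot: [3.14, 0.0, 2.086]
force: [7.4, 4.0, -0.1]
grip_width: 0.0136
finger_force: 34.1
```

```bash
python3 st.py
```

```text
t 20.3 p [0.583  0.1048 0.1305] yaw 2.086 F [ 7.4  4.  -0.1] M [ 0.817 -1.422 -0.002] q7 -0.28 g 0.0136 34.14689362049103 eff7 -0.01
```

jog_arm --pt "0 0 0 1 0" --pt "0 0 0 1 0" --pt "0 0 0 1 0" --pt "0 0 0 0.5 0" --pt "0 0 0 0.3 0"

```text
clock: 20.8
position: [0.5827, 0.1047, 0.1302]
tool_rot: [3.141, 0.0, 1.781]
force: [0.4, -0.5, 0.7]
grip_width: 0.0134
finger_force: 34.2
```

```bash
python3 avg.py 5
```

```text
[0.157 0.161 0.18  0.153 0.122 0.21 ] mean 0.1638
t 21.05 p [0.5827 0.1047 0.13  ] yaw 1.783 F [ 2.  -0.6 -0.2] M [-0.173 -0.266  0.21 ] q7 -0.54 g 0.0136 34.16646659374237 eff7 -0.164
```

jog_arm --pt "0 0 0 1 0" --pt "0 0 0 1 0" --pt "0 0 0 0.6 0" --pt "0 0 0 0.3 0"

```text
clock: 21.45
position: [0.5823, 0.1047, 0.1298]
tool_rot: [-3.141, 0.0, 1.55]
force: [-1.7, -0.2, 0.4]
grip_width: 0.0136
finger_force: 34.1
```

```bash
python3 avg.py 4
```

```text
[0.184 0.125 0.17  0.143 0.159] mean 0.1564
t 21.65 p [0.5823 0.1046 0.1298] yaw 1.552 F [-2.5  0.6  0.8] M [-0.2    0.569  0.159] q7 -0.74 g 0.0133 34.10438597202301 eff7 -0.274
```

jog_arm --pt "0 0 0 1 0" --pt "0 0 0 1 0" --pt "0 0 0 0.6 0" --pt "0 0 0 0.3 0"

```text
clock: 22.05
position: [0.5819, 0.1047, 0.1297]
tool_rot: [-3.14, 0.001, 1.318]
force: [-5.9, -0.8, 0.2]
grip_width: 0.0136
finger_force: 34.1
```

```bash
python3 avg.py 4
```

```text
[0.213 0.165 0.179 0.219 0.225] mean 0.2002
t 22.25 p [0.582  0.1048 0.1297] yaw 1.32 F [-4.9  1.4 -0.9] M [-0.152  1.297  0.225] q7 -0.94 g 0.0134 34.1159462928772 eff7 -0.261
```

Contact is felt on the left: torque rose from 0.16 to 0.20 N·m at about 1.6 rad. Now the right knob.

jog_arm --pt "0 0 0 0 1" --pt "0 0 0 0 1" --pt "0 0 -0.8 -1 1" --pt "0 0 -0.6 -1 1" --pt "0 0 0 -1 1" --pt "0 0 0 -1 1"

```text
clock: 22.85
position: [0.5832, 0.1047, 0.1727]
tool_rot: [3.14, -0.0, 1.642]
force: [0.3, -0.7, 0.5]
grip_width: 0.0853
finger_force: 0.0
```

```bash
python3 - <<'E'
from plan import *
s=bot.observe();print(s["position"],s["tool_rot"])
plan([(.5614,-.0518,.171,1.868)],1)
E
```

```text
[0.58320439 0.10466402 0.17267864] [ 3.13983628e+00 -1.62655063e-04  1.64173992e+00]
6
[[-0.98, -0.21, 0.01, -1.0, 1],
[-0.98, -0.29, 0.01, -1.0, 1],
[-0.98, -0.38, 0.01, -0.83, 1],
[-0.98, -0.46, 0.01, 0.0, 1],
[-0.98, -0.45, 0.02, 0.0, 1],
[-0.03, -0.01, -0.0, 0.0, 1]]
```

jog_arm --pt "-0.98 -0.21 0 -1 1" --pt "-0.98 -0.29 0 -1 1" --pt "-0.98 -0.38 0 -0.83 1" --pt "-0.98 -0.46 0 0 1" --pt "-0.98 -0.45 0 0 1" --pt "0 0 0 0 1" --pt "0 0 0 0 1" --pt "0 0 0 0 1"

```text
clock: 23.65
position: [0.5607, -0.0499, 0.1721]
tool_rot: [3.141, -0.0, 1.866]
force: [-0.2, 0.7, -0.0]
grip_width: 0.085
finger_force: 0.0
```

```bash
python3 - <<'E'
from plan import *
s=bot.observe();print(s["position"],s["tool_rot"])
plan([(.5614,-.0518,.129,1.868)],1)
E
```

```text
[ 0.56073335 -0.04985503  0.17209534] [ 3.14085908e+00 -3.36231857e-04  1.86590412e+00]
2
[[-0.05, 0.0, 0.98, -0.03, 1],
[-0.02, 0.0, 0.46, 0.0, 1]]
```

jog_arm --pt "-0.04 0 0.98 0 1" --pt "-0.02 0 0.46 0 1" --pt "0 0 0 0 0" --pt "0 0 0 0 0" --pt "0 0 0 0 0" --pt "0 0 0 0 0" --pt "0 0 0 0 0"

```text
clock: 24.35
position: [0.5613, -0.0526, 0.1293]
tool_rot: [3.141, 0.0, 1.865]
force: [3.6, 1.5, -0.3]
grip_width: 0.0136
finger_force: 33.7
```

```bash
python3 st.py
```

```text
t 24.35 p [ 0.5613 -0.0526  0.1293] yaw 1.865 F [ 3.6  1.5 -0.3] M [ 0.178 -0.695  0.04 ] q7 -0.22 g 0.0136 33.71563732624054 eff7 -0.029
```

jog_arm --pt "0 0 0 1 0" --pt "0 0 0 1 0" --pt "0 0 0 0.5 0" --pt "0 0 0 0.3 0"

```text
clock: 24.75
position: [0.5611, -0.0526, 0.129]
tool_rot: [3.141, 0.0, 1.64]
force: [1.0, 0.2, 0.3]
grip_width: 0.0137
finger_force: 34.2
```

```bash
python3 avg.py 5
```

```text
[0.177 0.169 0.163 0.189 0.164 0.13 ] mean 0.1653
t 25.0 p [ 0.5611 -0.0526  0.1288] yaw 1.642 F [ 2.  -0.3 -0.7] M [-0.116 -0.32   0.13 ] q7 -0.41 g 0.0132 34.15095806121826 eff7 -0.187
```

jog_arm --pt "0 0 0 0.8 0" --pt "0 0 0 0.7 0" --pt "0 0 0 0.3 0" --pt "0 0 0 0.2 0"

```text
clock: 25.4
position: [0.561, -0.0526, 0.1287]
tool_rot: [3.141, 0.0, 1.481]
force: [1.0, -0.3, 0.6]
grip_width: 0.0132
finger_force: 34.2
```

```bash
python3 avg.py 6
```

```text
[0.144 0.191 0.206 0.181 0.168 0.183 0.176] mean 0.1785
t 25.7 p [ 0.561  -0.0526  0.1287] yaw 1.481 F [ 1.8 -1.6 -0.1] M [-0.194 -0.333  0.176] q7 -0.54 g 0.0136 34.20405685901642 eff7 -0.165
```

jog_arm --pt "0 0 0 0.8 0" --pt "0 0 0 0.7 0" --pt "0 0 0 0.3 0" --pt "0 0 0 0.2 0"

```text
clock: 26.1
position: [0.5609, -0.0526, 0.1287]
tool_rot: [-3.141, 0.0, 1.321]
force: [0.2, -2.0, -0.8]
grip_width: 0.0136
finger_force: 34.2
```

```bash
python3 avg.py 6
```

```text
[0.214 0.13  0.228 0.166 0.246 0.181 0.171] mean 0.1908
t 26.4 p [ 0.5609 -0.0526  0.1286] yaw 1.321 F [-0.1 -1.8  0.4] M [-0.307 -0.02   0.171] q7 -0.68 g 0.0133 34.21884477138519 eff7 -0.178
```

jog_arm --pt "0 0 0 1 0" --pt "0 0 0 1 0" --pt "0 0 0 0.7 0" --pt "0 0 0 0.3 0" --pt "0 0 0 0.2 0"

```text
clock: 26.9
position: [0.5607, -0.0526, 0.1286]
tool_rot: [-3.141, 0.0, 1.065]
force: [-2.0, -2.1, -0.1]
grip_width: 0.0136
finger_force: 34.3
```

```bash
python3 avg.py 8
```

```text
[0.205 0.186 0.217 0.172 0.215 0.248 0.258 0.241 0.241] mean 0.2204
t 27.3 p [ 0.5608 -0.0526  0.1286] yaw 1.065 F [-3. -2. -0.] M [-0.242  0.589  0.241] q7 -0.89 g 0.0134 34.29766595363617 eff7 -0.196
```

jog_arm --pt "0 0 0 0 1" --pt "0 0 0 0 1" --pt "0 0 -0.8 0 1" --pt "0 0 -0.6 0 1" --pt "0 0 0 0 1" --pt "0 0 0 0 1"

```text
clock: 27.9
position: [0.5612, -0.0525, 0.1708]
tool_rot: [3.141, -0.0, 1.065]
force: [-0.4, -0.4, -0.5]
grip_width: 0.085
finger_force: 0.0
```

```bash
python3 - <<'E'
from plan import *
s=bot.observe();print(s["position"],s["tool_rot"])
plan([(.5825,.1067,.170,1.42)],1)
E
```

```text
[ 0.56115926 -0.05253484  0.17082238] [ 3.14084019e+00 -3.97052749e-04  1.06471728e+00]
6
[[0.98, -0.38, 0.01, -1.0, 1],
[0.98, -0.3, 0.0, -1.0, 1],
[0.98, -0.21, 0.01, -1.0, 1],
[0.98, -0.13, 0.0, -1.0, 1],
[0.98, -0.05, 0.01, -0.44, 1],
[0.31, -0.01, -0.0, -0.0, 1]]
```

jog_arm --pt "0.98 -0.38 0 -1 1" --pt "0.98 -0.3 0 -1 1" --pt "0.98 -0.21 0 -1 1" --pt "0.98 -0.13 0 -1 1" --pt "0.98 -0.05 0 -0.44 1" --pt "0.25 -0.01 0 0 1" --pt "0 0 0 0 1" --pt "0 0 0 0 1"

```text
clock: 28.7
position: [0.5818, 0.1039, 0.1701]
tool_rot: [-3.141, 0.001, 1.419]
force: [-0.1, 0.4, 0.7]
grip_width: 0.0855
finger_force: 0.0
```

```bash
python3 - <<'E'
from plan import *
s=bot.observe();print(s["position"],s["tool_rot"])
plan([(.5825,.1067,.127,1.42)],1)
E
```

```text
[0.58179774 0.10390898 0.17010689] [-3.14089192e+00  8.23281279e-04  1.41886315e+00]
2
[[0.07, 0.01, 0.98, -0.01, 1],
[0.03, -0.0, 0.46, -0.0, 1]]
```

jog_arm --pt "0.05 0.02 0.98 0 1" --pt "0.03 0 0.46 0 1" --pt "0 0 0 0 0" --pt "0 0 0 0 0" --pt "0 0 0 0 0" --pt "0 0 0 0 0" --pt "0 0 0 0 0" --pt "0 0 0 0.8 0" --pt "0 0 0 0.5 0" --pt "0 0 0 0.4 0" --pt "0 0 0 0.3 0"

```text
clock: 29.8
position: [0.5827, 0.1073, 0.1276]
tool_rot: [-3.141, 0.0, 1.259]
force: [-2.6, 0.3, 0.8]
grip_width: 0.0134
finger_force: 33.9
```

```bash
python3 avg.py 8
```

```text
[0.209 0.208 0.203 0.211 0.167 0.148 0.2   0.216 0.234] mean 0.1995
t 30.2 p [0.5828 0.1073 0.1274] yaw 1.26 F [-3.7 -0.2  0.1] M [-0.067  0.76   0.234] q7 -1.0 g 0.0137 33.94026696681976 eff7 -0.186
```

jog_arm --pt "0 0 0 1 0" --pt "0 0 0 0.8 0" --pt "0 0 0 0.3 0" --pt "0 0 0 0.2 0"

```text
clock: 30.6
position: [0.5828, 0.1073, 0.1275]
tool_rot: [-3.142, 0.0, 1.076]
force: [-4.4, -0.6, -0.1]
grip_width: 0.0134
finger_force: 33.9
```

```bash
python3 avg.py 10
```

```text
[0.172 0.222 0.243 0.189 0.259 0.18  0.246 0.21  0.248 0.167 0.209] mean 0.2132
t 31.1 p [0.5829 0.1072 0.1275] yaw 1.076 F [-4.6 -0.3 -0.6] M [-0.229  0.93   0.209] q7 -1.15 g 0.0137 33.9466667175293 eff7 -0.208
```

jog_arm --pt "0 0 0 0.6 0" --pt "0 0 0 0.5 0" --pt "0 0 0 0.3 0" --pt "0 0 0 0.2 0"

```text
clock: 31.5
position: [0.5829, 0.1073, 0.1275]
tool_rot: [-3.142, 0.0, 0.947]
force: [-5.0, -1.1, 0.6]
grip_width: 0.0136
finger_force: 33.9
```

```bash
python3 avg.py 12
```

```text
[0.222 0.218 0.202 0.23  0.219 0.191 0.244 0.201 0.246 0.226 0.18  0.223
 0.196] mean 0.2153
t 32.1 p [0.5829 0.1073 0.1275] yaw 0.948 F [-4.8 -0.6  0. ] M [-0.262  0.939  0.196] q7 -1.26 g 0.0135 33.93511891365051 eff7 -0.225
```

jog_arm --pt "0 0 0 0 1" --pt "0 0 0 0 1" --pt "0 0 -0.8 0 1" --pt "0 0 -0.6 0 1" --pt "0 0 0 0 1" --pt "0 0 0 0 1"

```text
clock: 32.7
position: [0.5833, 0.1072, 0.1697]
tool_rot: [3.141, -0.001, 0.948]
force: [-0.4, 0.7, -0.7]
grip_width: 0.0852
finger_force: 0.0
```

```bash
python3 - <<'E'
from plan import *
s=bot.observe();print(s["position"],s["tool_rot"])
plan([(.5613,-.0520,.169,1.175)],1)
E
```

```text
[0.58331855 0.10720291 0.16966623] [ 3.14077087e+00 -7.75788692e-04  9.47667911e-01]
6
[[-0.98, 0.52, 0.0, -1.0, 1],
[-0.98, 0.42, 0.01, -1.0, 1],
[-0.98, 0.33, 0.0, -0.84, 1],
[-0.98, 0.26, 0.01, -0.0, 1],
[-0.98, 0.26, 0.0, -0.0, 1],
[-0.12, 0.03, 0.0, -0.0, 1]]
```

jog_arm --pt "-0.98 0.52 0 -1 1" --pt "-0.98 0.42 0 -1 1" --pt "-0.98 0.33 0 -0.84 1" --pt "-0.98 0.26 0 0 1" --pt "-0.98 0.26 0 0 1" --pt "-0.12 0.03 0 0 1" --pt "0 0 0 0 1" --pt "0 0 0 0 1"

```text
clock: 33.5
position: [0.561, -0.051, 0.1692]
tool_rot: [-3.141, -0.001, 1.176]
force: [-0.3, 0.4, -0.0]
grip_width: 0.0855
finger_force: 0.0
```

```bash
python3 - <<'E'
from plan import *
s=bot.observe();print(s["position"],s["tool_rot"])
plan([(.5613,-.052,.127,1.175)],1)
E
```

```text
[ 0.56102728 -0.05096898  0.16920169] [-3.14115782e+00 -5.56845044e-04  1.17613545e+00]
2
[[-0.02, 0.02, 0.98, 0.01, 1],
[-0.01, 0.0, 0.43, 0.0, 1]]
```

jog_arm --pt "-0.02 0.02 0.98 0 1" --pt "-0.01 0 0.43 0 1" --pt "0 0 0 0 0" --pt "0 0 0 0 0" --pt "0 0 0 0 0" --pt "0 0 0 0 0" --pt "0 0 0 0 0" --pt "0 0 0 0.8 0" --pt "0 0 0 0.6 0" --pt "0 0 0 0.4 0" --pt "0 0 0 0.3 0"

```text
clock: 34.6
position: [0.5609, -0.0529, 0.1273]
tool_rot: [-3.141, 0.0, 1.006]
force: [-3.4, 2.4, 1.2]
grip_width: 0.0136
finger_force: 34.0
```

```bash
python3 avg.py 14
```

```text
[0.217 0.202 0.168 0.208 0.244 0.2   0.26  0.238 0.225 0.216 0.218 0.227
 0.234 0.23  0.244] mean 0.2221
t 35.3 p [ 0.561  -0.0529  0.1271] yaw 1.008 F [-4.8  4.1 -0.2] M [0.717 0.946 0.244] q7 -0.94 g 0.0134 34.01342689990997 eff7 -0.223
```

jog_arm --pt "0 0 0 0.5 0" --pt "0 0 0 0.4 0" --pt "0 0 0 0.3 0" --pt "0 0 0 0.2 0"

```text
clock: 35.7
position: [0.5609, -0.0529, 0.1271]
tool_rot: [-3.141, 0.0, 0.895]
force: [-5.3, 3.7, 1.0]
grip_width: 0.0133
finger_force: 34.0
```

```bash
python3 avg.py 16
```

```text
[0.242 0.181 0.28  0.281 0.231 0.263 0.29  0.279 0.239 0.199 0.262 0.237
 0.271 0.28  0.205 0.233 0.188] mean 0.2447
t 36.5 p [ 0.5609 -0.0529  0.1271] yaw 0.896 F [-5.8  3.3 -1.1] M [0.714 1.053 0.188] q7 -1.03 g 0.0133 34.04081404209137 eff7 -0.233
```

jog_arm --pt "0 0 0 0 1" --pt "0 0 0 0 1" --pt "0 0 -0.8 0 1" --pt "0 0 -0.6 0 1" --pt "0 0 0 0 1" --pt "0 0 0 0 1"

```text
clock: 37.1
position: [0.5615, -0.0535, 0.1693]
tool_rot: [3.141, -0.0, 0.895]
force: [1.1, -1.3, -0.9]
grip_width: 0.0859
finger_force: 0.0
```

```bash
python3 - <<'E'
from plan import *
s=bot.observe();print(s["position"],s["tool_rot"])
plan([(.5828,.1068,.168,1.055)],1)
E
```

```text
[ 0.56145802 -0.05345373  0.16933391] [ 3.14063131e+00 -3.71501522e-04  8.94877235e-01]
5
[[0.98, -0.59, 0.01, -1.0, 1],
[0.98, -0.49, 0.01, -1.0, 1],
[0.98, -0.4, 0.01, -0.0, 1],
[0.98, -0.4, 0.01, -0.0, 1],
[0.96, -0.38, 0.0, -0.0, 1]]
```

jog_arm --pt "0.98 -0.59 0 -1 1" --pt "0.98 -0.49 0 -1 1" --pt "0.98 -0.4 0 0 1" --pt "0.98 -0.4 0 0 1" --pt "0.96 -0.38 0 0 1" --pt "0 0 0 0 1" --pt "0 0 0 0 1"

```text
clock: 37.8
position: [0.5822, 0.1074, 0.1683]
tool_rot: [-3.141, 0.001, 1.056]
force: [0.2, -0.4, -0.2]
grip_width: 0.0855
finger_force: 0.0
```

```bash
python3 - <<'E'
from plan import *
s=bot.observe();print(s["position"],s["tool_rot"])
plan([(.5828,.1068,.1265,1.055)],1)
E
```

```text
[0.58218325 0.10744183 0.16834738] [-3.14082835e+00  7.04290801e-04  1.05640541e+00]
2
[[-0.01, 0.02, 0.98, 0.02, 1],
[0.0, 0.01, 0.41, -0.0, 1]]
```

jog_arm --pt "0 0.02 0.98 0 1" --pt "0 0.01 0.41 0 1" --pt "0 0 0 0 0" --pt "0 0 0 0 0" --pt "0 0 0 0 0" --pt "0 0 0 0 0" --pt "0 0 0 0 0" --pt "0 0 0 0.8 0" --pt "0 0 0 0.5 0" --pt "0 0 0 0.3 0" --pt "0 0 0 0.3 0"

```text
clock: 38.9
position: [0.5829, 0.1071, 0.1276]
tool_rot: [-3.141, 0.0, 0.903]
force: [-4.6, 3.3, 0.3]
grip_width: 0.0137
finger_force: 34.3
```

```bash
python3 avg.py 18
```

```text
[0.251 0.235 0.164 0.247 0.227 0.189 0.199 0.231 0.206 0.255 0.254 0.199
 0.194 0.249 0.259 0.219 0.223 0.265 0.238] mean 0.2266
t 39.8 p [0.5829 0.1071 0.1275] yaw 0.904 F [-4.1  3.3  0.6] M [0.546 0.781 0.238] q7 -1.29 g 0.0135 34.268893003463745 eff7 -0.235
```

Summed load is about 49 N (left 20, right 29), and both knobs are at about 1.99 rad, so the bar is level. I'll release, retreat and take a last look.

jog_arm --pt "0 0 0 0 1" --pt "0 0 0 0 1" --pt "0 0 0 0 1" --pt "0 0 -0.8 0 1" --pt "0 0 -0.9 0 1" --pt "0 0 -0.9 0 1" --pt "0 0 -0.9 0 1" --pt "0 0 -0.9 0 1" --pt "0 0 0 0 1" --pt "0 0 0 0 1" --pt "0 0 0 0 1"

```text
clock: 40.9
position: [0.583, 0.1064, 0.2587]
tool_rot: [-3.141, 0.001, 0.903]
force: [-0.4, -0.1, -0.7]
grip_width: 0.0856
finger_force: 0.0
```

```bash
python3 st.py; python3 - <<'E'
from h import *
c=grab("scene");cv2.imwrite("pics/s_end.png",cv2.resize(c["img"][160:310,220:400,::-1],(720,600),interpolation=cv2.INTER_CUBIC))
E
```

```text
t 40.9 p [0.583  0.1064 0.2587] yaw 0.903 F [-0.4 -0.1 -0.7] M [-0.014  0.017 -0.038] q7 -1.2 g 0.0856 0.0 eff7 0.004
```

View pics/s_end.png

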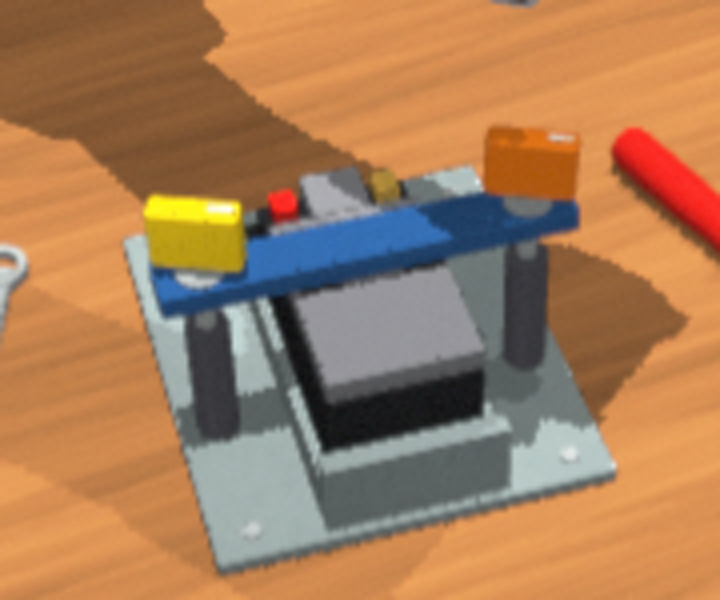

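The final view shows the battery against the stop and the bar level on it. Both wings point the same way (yellow at (195,235), orange at (532,163)), the gripper is clear, and the nearby tools have not moved. Handing in.

```bash
python3 -c "
from workcell import bot
print(bot.job_done())"
```

```text
the job is handed in; nothing more can be done
None
```

The job is handed in at about 41 s: the battery is home against the stop, both knobs are at about 1.99 rad so the bar is level, the bar presses with roughly 49 N (estimated from knob torque), and the gripper is clear; no verdict came back.

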